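# Click the warming plate's dial round to the long mark and start it

## Task

The tin of wax stands on the bench warming plate. With a fingertip resting on the flat knurled dial, rub the dial round clockwise until it clicks in with its pointer line at the long mark on the collar, and then press the start button fully in and let it come back. Only touch the controls lightly, without leaning hard on them, and leave the tin, the wax block, the thread spool and the buckle where they are.

Things in the scene. Friction and masses are not known exactly. Their poses are not given: they have to be found in the camera images.
- warmer: Grey bench warming plate, a low box 280 (its x) x 200 (its y) x 45 mm high that cannot be moved. Origin: centre of its underside, on the table; x towards its rear, where a round steel plate (116 mm across, 3 mm thick) carries the tin; z up. Dial and start button are on the front (-x) half of its flat top.
- dial_center (a point): Centre of the dial's top face, 59 mm above the table. Flat black disc, 104 mm across, turning about a vertical axis; top knurled with fine radial ribs (friction about 0.6 against a finger). It stands only 6 mm proud of the fixed aluminium collar round it (128 mm across): turn it by a fingertip pressed on its top face off centre (say 36 mm from the axis) and moved round in an arc.
- dial_pointer (a point): Point on the dial's top, 50 mm from its axis, at the outer end of the white pointer line (3 mm wide, 24 mm long, running radially); it goes round with the dial.
- dial_mark (a point): The long mark: a fixed bar 10 mm long, 4 mm wide, on top of the collar, 58 mm from the dial's axis, straight towards the rear plate (the warmer's +x). The other marks on the collar, 30 degrees apart, are short and thin: three before it (anticlockwise) and one after it.
- dial (a joint): Dial angle in rad, growing clockwise seen from above. Clicks at 0, 0.524, 1.047, 1.571, 2.094 (every 30 degrees); end stops at -0.1 and 2.2. At 0 the pointer points to the warmer's left (+y), at 1.571 at the long mark. Starts one or two clicks before the long mark. Let go within 12 degrees of a click it pulls itself in; leaving a click takes about 0.02 N m.
- start_button_top (a point): Centre of the start button's flat top, 67 mm above the table: a round grey push button, 28 mm across, in a black ring 44 mm across and 12 mm high, on the warmer's top to the right (-y) of the dial, 98 mm from the dial's axis.
- start_button (a joint): Travel of the start button in m: 0 out, 0.006 fully in. It is sprung and comes back by itself; it starts to move at 1.5 N and is fully in at 5 N.
- tin_center (a point): Centre of the round brown tin, 103 mm across and 65 mm high, standing loose on the steel plate (its top is about 113 mm above the table).
- wax_center (a point): Centre of the yellow wax block, 34x52x18 mm, loose on the table left of the warmer.
- spool_center (a point): Centre of the upright wooden spool of white thread, 34 mm across, 44 mm high, loose on the table right of the warmer.
- buckle_center (a point): Centre of the steel buckle, 39x45x8 mm, lying loose on the table in front of the warmer.
- dial_seat (a joint): How far the dial is pushed down, in m: 0 free, 0.005 down on its stop. The dial is sprung: it starts to sink at about 2.4 N and then takes 1.4 N per mm more; pressing it 3 to 4 mm down turns it safely.
- machine_top (a point): Top of the tall black patching machine that stands fixed on the table left of the work: 362 mm high, about 270 (x) x 250 mm (y) round this point, with a hand wheel and crank 200 to 330 mm up on its right side. An obstacle only: pass above it or keep clear.

How it is judged:
By the outcome, as a careful person would: the job done as asked, in the order asked, and still so for the second after the job is handed in, with the robot touching nothing.
It also fails if it takes over 45 s, if anything falls off the work surface, if the arm or the gripper's body presses on something with over 40 N, if the wrist force passes 120 N, or if a joint passes its speed limit or range.

## Robot

A 6-joint arm with a two-finger parallel gripper is mounted at the origin on a cart in front of the work surface, level with it; the furniture and walls round the work are solid. World frame = base frame: x ahead of the robot, y to its left, z up, the work surface at z = 0. Lengths are in m, angles in rad, forces in N, time in s.
With the tool pointing down it reaches from about 0.3 to 0.875 m from the base axis. Payload 6.4 kg.
Tool frame: the origin (TCP) lies between the finger pads; the fingertips stand 19 mm ahead of it and the grasp point (between the pads) is the TCP (ctrl.tips_ahead is the z of the fingertips in the tool frame, in m); z points along the fingers, y is the line along which they close (so a half turn about z gives the same grasp; the last joint's range is limited). The gripper opens to 85 mm and grips with 20 to 120 N. Pads are 22 mm wide; open, the fingers measure 114 mm over their backs; the gripper's body (76 mm by 85 mm) begins 54 mm behind the grasp point. The pads swing forward as they close: fully open they stand 13 mm farther back than shut.
Start: joints at [-1.343, 0.181, 1.607, -0, 1.354, -0.206], TCP at [0.242, -0.522, 0.25] pointing down, gripper open.
Joint ranges: [-2.99, 2.99], [-0.89, 2.07], [0.3, 2.58], [-1.14, 4.28], [0, 2.63], [-3.12, 3.12]. Speed limits (rad/s): [2.57, 2.57, 3.01, 3.14, 3.14, 3.14].

## Interface

Orientations are given as a unit quaternion [w, x, y, z].
In Python, from bench import readout, vision, ctrl gives the robot as it stands.
- The arm moves only by the tool play_rows, never from a script. Its arguments are lists of equal length, an entry for each row: "xyz": the shift along the tool's x, y, z in mm, a list of three; "rot": the turn, a rotation vector about the tool's x, y, z in rad, a list of three; "grip": the opening, from 0 (shut) to 1 (fully open). In form: {"xyz": [[x, y, z], ...], "rot": [[rx, ry, rz], ...], "grip": [grip, ...]}. A call has exactly 10 rows; each row is the pose to reach, as a shift and turn from the pose commanded when the call began, along the tool's axes at that moment; what a row does not reach only later rows make up. A row lasts 1/8 s, in which the tool goes at most 62.5 mm and 10.7 degrees, less where a joint would pass 70% of its speed; a pose out of reach is approached as far as the arm can. A call with a gripper value outside its range is refused whole. The fingers move at their own pace and stop on an object; the grip force is fixed at half the most. Time passes only in rows, so rows that repeat a pose let the fingers close, or fill a call up. It gives the time, the measured TCP pose, the force, the opening and the grip force at its end, in the units of the state.
- readout.get_obs(): the state, without advancing time (a new reading comes with each control period).
- vision.camera(name): name is "side" or "top" or "wrist"; returns a dict with "color" (384x512x3 uint8, red, green, blue), "depth" (384x512 float32, m along the optical axis (not along the pixel's ray), 0 where there is no reading), "camera_matrix" (3x3 intrinsics, pixels), "extrinsics" (4x4, takes a point from camera to world coordinates); the wrist camera has in their place "hand_eye" (4x4, takes a point from camera to tool coordinates, whose origin is the TCP and whose axes are the flange's). Camera axes: x right, y down, z forward; pixel columns grow to the right and rows downward; lengths in m; the calibration is good to about 2 mm. The wrist camera is an equidistant fisheye: a pixel r from the principal point sees the ray r / f radians off the axis. A picture is of the moment at which its call begins: read the wrist's pose just before it.
- ctrl.hand_in(): hands the job in; it is judged then, once.
The state is a dict: "time_s": time; "q": joint angles; "dq": joint speeds; "joint_efforts": joint torques, N m; "eef_pos": TCP position; "eef_rot": TCP orientation; "wrist_force": force on the tool from outside, world axes, zero at the start; "torque": the same for the moment, N m; "opening": opening from 0.0 (shut) to 1.0 (fully open); "grasp_force": force on a finger pad.
Only numpy, scipy, OpenCV 4.12 (cv2) and the standard library are available. Lean on these libraries where they do the work, as an engineer would, in place of code of your own. Each camera call takes 0.05 s, during which the arm holds its last target. There are 200 camera calls.

## Working session

There is one attempt and no reset: what is moved stays moved. The work goes in short steps, Python scripts to look and compute and a tool call to move; the robot and the scene stay as the last step left them, time stands still between calls to the robot, and variables do not carry over. Pictures are saved under pics/ and viewed, at most 10 in all, crops included, and the job is handed in when it is done.

Besides the shell and the picture viewer there is one more tool, called after "Request:" as name(argument=value, ...), one argument or row to a line, values as JSON. play_rows: Moves the arm, as the interface text tells. Its arguments: {"type":"object","properties":{"xyz":{"type":"array","items":{"type":"array","items":{"type":"number"}}},"rot":{"type":"array","items":{"type":"array","items":{"type":"number"}}},"grip":{"type":"array","items":{"type":"number"}}},"required":["xyz","rot","grip"]}

```bash
mkdir -p pics; ls; python3 - <<'E'
from bench import readout, vision, ctrl
import cv2,numpy as np
o=readout.get_obs(); print(o, ctrl.tips_ahead)
for n in("top","side"):
    c=vision.camera(n); cv2.imwrite(f"pics/{n}0.png",c["color"][...,::-1]); np.savez(f"{n}0.npz",**{k:v for k,v in c.items()})
    print(n,c["camera_matrix"],c["extrinsics"])
E
```

```text
pics
{'time_s': 0.0, 'q': array([-1.34328257e+00,  1.81519392e-01,  1.60800050e+00,  1.69350945e-05,
        1.35381810e+00, -2.06300151e-01]), 'dq': array([-0.00237512, -0.000869  , -0.00042766, -0.00062675, -0.00064073,
        0.00055315]), 'joint_efforts': array([ 1.29838886e-04, -4.44883955e+01, -3.51337159e+01, -2.55008408e-04,
        9.14397970e-03,  2.33915705e-05]), 'eef_pos': array([ 0.24159307, -0.52121105,  0.24939994]), 'eef_rot': array([-8.72705081e-04,  9.76567797e-01,  2.15208218e-01, -9.89082373e-07]), 'wrist_force': array([ 0.68743595, -0.40959341, -0.61392183]), 'torque': array([0.06926748, 0.05082573, 0.0216592 ]), 'grasp_force': 0.0, 'opening': 1.0020789490748656} 0.019
top [[419.99071162   0.         250.39494265]
 [  0.         419.99071162 193.18515677]
 [  0.           0.           1.        ]] [[-1.29390233e-04 -9.81853920e-01  1.89638769e-01  3.66930063e-01]
 [-9.99686459e-01 -4.62141960e-03 -2.46094648e-02  5.67905973e-03]
 [ 2.50392998e-02 -1.89582494e-01 -9.81545471e-01  1.23469105e+00]
 [ 0.00000000e+00  0.00000000e+00  0.00000000e+00  1.00000000e+00]]
side [[497.63753558   0.         246.42877721]
 [  0.         497.63753558 190.34104685]
 [  0.           0.           1.        ]] [[ 0.98112789 -0.09850498  0.16638757  0.29972202]
 [-0.193309   -0.51943802  0.83235556 -1.34306124]
 [ 0.00443686 -0.84881147 -0.52867703  1.07419882]
 [ 0.          0.          0.          1.        ]]
```

View pics/top0.png

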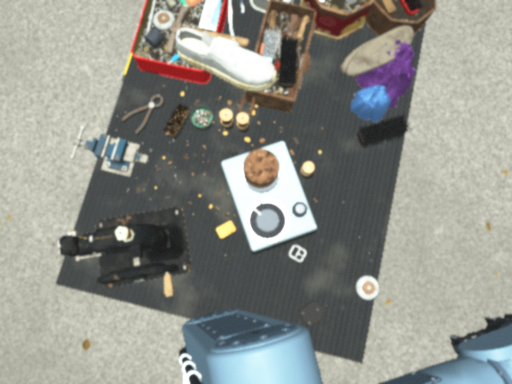

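View pics/side0.png

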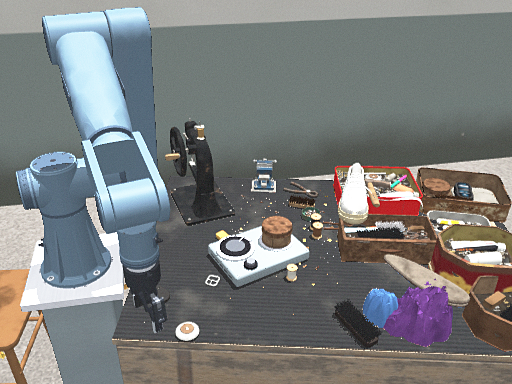

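The top view shows the warmer with dial at about (268,221), button (300,209), tin (261,168), wax (226,229), buckle (298,254) and spool (307,168). Next I measure them and look closer at the dial.

```bash
cat > h.py <<'E'
import numpy as np,cv2
def ray(c,u,v,z):
    K=c["camera_matrix"];E=c["extrinsics"]
    d=E[:3,:3]@np.linalg.inv(K)@[u,v,1.];t=(z-E[2,3])/d[2]
    return E[:3,3]+t*d
E
python3 - <<'E'
from h import *
c=np.load("top0.npz");im=c["color"]
crop=im[140:260,205:335]
cv2.imwrite("pics/crop0.png",cv2.resize(crop[...,::-1],None,fx=6,fy=5*6/5*1.0-1,interpolation=cv2.INTER_CUBIC)) if 0 else cv2.imwrite("pics/crop0.png",cv2.resize(crop[...,::-1],None,fx=4.8,fy=4.8,interpolation=cv2.INTER_CUBIC))
g=cv2.cvtColor(im,cv2.COLOR_RGB2GRAY)
m=((g<110)*255).astype(np.uint8)
box=np.zeros_like(m);
n,l,s,cen=cv2.connectedComponentsWithStats(m)
for i in range(1,n):
    x,y=cen[i]
    if 215<x<325 and 140<y<255 and s[i,4]>20: print(s[i],cen[i],ray(c,x,y,.059),ray(c,x,y,.067))
# warmer top: bright
w=((g>150)*255).astype(np.uint8);n,l,s,cen=cv2.connectedComponentsWithStats(w)
i=l[190,240];print(s[i])
cs,_=cv2.findContours((l==i).astype(np.uint8),0,2);r=cv2.minAreaRect(max(cs,key=len));
P=[ray(c,*p,.045) for p in cv2.boxPoints(r)];print(np.round(P,3),[np.linalg.norm(P[k]-P[k-1]) for k in range(4)],np.mean(P,0))
E
```

```text
[   57     0   378   362 73092] [254.39266951 186.33269031] [ 0.61410438 -0.03524441  0.059     ] [ 0.61242248 -0.03496595  0.067     ]
[246 176  29  11 111] [260.5045045  182.25225225] [ 0.62615175 -0.05280693  0.059     ] [ 0.62438787 -0.05240897  0.067     ]
[251 205  33  32 304] [267.94078947 221.10855263] [ 0.51414725 -0.07326083  0.059     ] [ 0.51314551 -0.07272369  0.067     ]
[ 221  141   96  110 5361]
[[ 0.692  0.067  0.045]
 [ 0.765 -0.127  0.045]
 [ 0.495 -0.215  0.045]
 [ 0.429 -0.027  0.045]] [np.float64(0.27919312448820355), np.float64(0.2069303471377502), np.float64(0.28349625421270136), np.float64(0.1987742979777864)] [ 0.5954231  -0.07564393  0.045     ]
```

View pics/crop0.png

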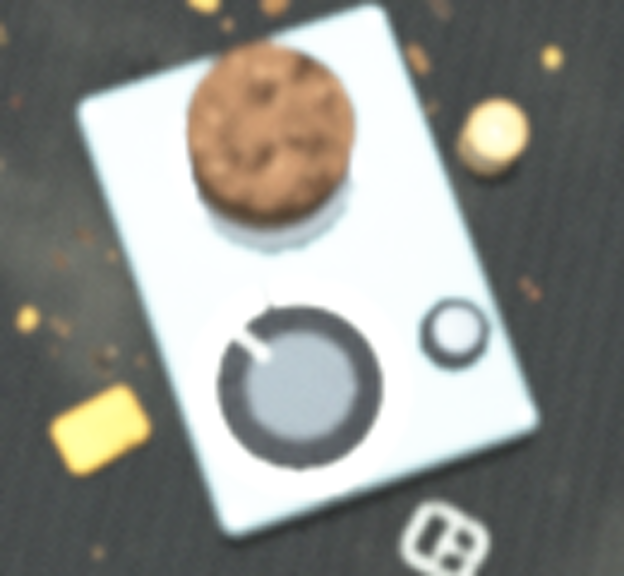

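Request:
play_rows(
  xyz=[
    [20,-14,0],
    [60,-42,0],
    [105,-73,0],
    [155,-108,0],
    [205,-143,0],
    [255,-178,10],
    [305,-212,20],
    [350,-244,30],
    [385,-268,40],
    [402,-280,50],
  ],
  rot=[
    [0,0,0],
    [0,0,0],
    [0,0,0],
    [0,0,0],
    [0,0,0],
    [0,0,0],
    [0,0,0],
    [0,0,0],
    [0,0,0],
    [0,0,0],
  ],
  grip=[0,0,0,0,0,0,0,0,0,0],
)

```text
time_s: 1.35
eef_pos: [0.4889, -0.0952, 0.1998]
eef_rot: [-0.0, 0.976, 0.217, -0.0]
wrist_force: [0.2, -0.3, 0.3]
opening: -0.004
grasp_force: 0.0
```

```bash
python3 - <<'E'
from bench import readout, vision
import cv2,numpy as np
o=readout.get_obs(); print(o["time_s"],o["eef_pos"],o["eef_rot"],o["wrist_force"],o["opening"],o["q"])
c=vision.camera("wrist"); cv2.imwrite("pics/w1.png",c["color"][...,::-1]); np.savez("w1.npz",p=o["eef_pos"],q=o["eef_rot"],**c)
print(c["camera_matrix"],c["hand_eye"])
E
```

```text
1.35 [ 0.4889143  -0.09522538  0.19983021] [-3.84273287e-04  9.76225771e-01  2.16755841e-01 -3.48348400e-05] [ 0.22017686 -0.34348577  0.28846071] -0.004163977211516238 [-4.31473848e-01  6.14773108e-02  1.84681804e+00  6.03632588e-04
  1.23381792e+00  7.02142567e-01]
[[297.31863964   0.         258.28382214]
 [  0.         297.31863964 192.93146279]
 [  0.           0.           1.        ]] [[-7.50709842e-04 -9.63263201e-01 -2.68558080e-01  6.76349232e-02]
 [ 9.99998982e-01 -1.04908694e-03  9.67529150e-04 -2.81424916e-04]
 [-1.21372600e-03 -2.68557080e-01  9.63263008e-01 -1.24124761e-01]
 [ 0.00000000e+00  0.00000000e+00  0.00000000e+00  1.00000000e+00]]
```

View pics/w1.png

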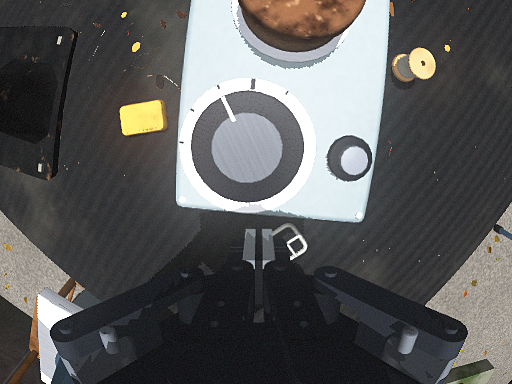

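The wrist view shows the dial centre at about (247,147), pointer tip (221,92), long mark (253,85), button (354,160). The pointer is one click before the long mark.

```bash
cat >> h.py <<'E'
from scipy.spatial.transform import Rotation as R
def wray(c,u,v,z):
    K=c["camera_matrix"];H=c["hand_eye"];q=c["q"]
    a=np.array([u-K[0,2],v-K[1,2]])/K[0,0];r=np.hypot(*a)
    d=np.array([*(a/r*np.sin(r)),np.cos(r)])
    Rw=R.from_quat([*q[1:],q[0]]).as_matrix()
    d=Rw@H[:3,:3]@d;p=c["p"]+Rw@H[:3,3]
    return p+(z-p[2])/d[2]*d
def dial(c,thr=110):
    """dark dial ring outline -> circle at z=.059"""
    g=cv2.cvtColor(c["color"],cv2.COLOR_RGB2GRAY)
    return g
E
python3 - <<'E'
from h import *
c=np.load("w1.npz");t=np.load("top0.npz")
g=cv2.cvtColor(c["color"],cv2.COLOR_RGB2GRAY)
def comp(mask,seed):
    n,l=cv2.connectedComponents(mask.astype(np.uint8));m=(l==l[seed[1],seed[0]]).astype(np.uint8)
    k,_=cv2.findContours(m,0,cv2.CHAIN_APPROX_NONE);return max(k,key=len)[:,0,:]
def fit(P):
    A=np.c_[2*P,np.ones(len(P))];s=np.linalg.lstsq(A,(P**2).sum(1),rcond=None)[0];return s[:2],np.sqrt(s[2]+s[:2]@s[:2])
k=comp(g<90,(203,150));P=np.array([wray(c,*p,.059)[:2] for p in k]);print("dial",len(k),fit(P))
k=cv2.convexHull(k)[:,0];P=np.array([wray(c,*p,.059)[:2] for p in k]);C,r=fit(P);print("dial hull",C,r)
k=comp(g<90,(354,178));P=np.array([wray(c,*p,.057)[:2] for p in k]);print("ring",fit(P))
k=comp(g>110,(354,160));P=np.array([wray(c,*p,.067)[:2] for p in k]);B,r=fit(P);print("btn",B,r,np.linalg.norm(B-C))
for n,p,z in(("ptr",(221,92),.059),("mark",(253,85),.053)):
    d=wray(c,*p,z)[:2]-C;print(n,np.hypot(*d),np.degrees(np.arctan2(d[1],d[0])))
print("top cam",ray(t,267.6,220.8,.059),ray(t,300.2,208.3,.067))
E
```

```text
dial 1414 (array([ 0.55857509, -0.08258414]), np.float64(0.10822839598488672))
dial hull [ 0.57291115 -0.06842043] 0.1379690399302343
ring (array([ 0.54948795, -0.16128294]), np.float64(0.021375452794667703))
btn [ 0.54975994 -0.16231468] 0.01302321351294811 0.09670629772302304
ptr 0.044167438444164944 116.8240397574502
mark 0.016792054809544554 97.80754287934268
top cam [ 0.51501907 -0.07230585  0.059     ] [ 0.54976024 -0.16415973  0.067     ]
```

Request:
play_rows(
  xyz=[
    [0,0,20],
    [0,0,50],
    [0,0,80],
    [0,0,100],
    [0,0,108],
    [0,0,112],
    [0,0,115],
    [0,0,117],
    [0,0,118],
    [0,0,118],
  ],
  rot=[
    [0,0,0],
    [0,0,0],
    [0,0,0],
    [0,0,0],
    [0,0,0],
    [0,0,0],
    [0,0,0],
    [0,0,0],
    [0,0,0],
    [0,0,0],
  ],
  grip=[0,0,0,0,0,0,0,0,0,0],
)

```text
time_s: 2.65
eef_pos: [0.4889, -0.0987, 0.0824]
eef_rot: [0.0, 0.977, 0.215, 0.0]
wrist_force: [0.4, 0.5, -0.4]
opening: -0.002
grasp_force: 0.0
```

Request:
play_rows(
  xyz=[
    [0,0,1],
    [0,0,2],
    [0,0,3],
    [0,0,4],
    [0,0,4.5],
    [0,0,5],
    [0,0,5.5],
    [0,0,6],
    [0,0,6],
    [0,0,6],
  ],
  rot=[
    [0,0,0],
    [0,0,0],
    [0,0,0],
    [0,0,0],
    [0,0,0],
    [0,0,0],
    [0,0,0],
    [0,0,0],
    [0,0,0],
    [0,0,0],
  ],
  grip=[0,0,0,0,0,0,0,0,0,0],
)

```text
time_s: 3.9
eef_pos: [0.4888, -0.0988, 0.0764]
eef_rot: [0.0, 0.977, 0.215, 0.0]
wrist_force: [-1.9, -0.5, 4.2]
opening: -0.002
grasp_force: 2.1
```

Request:
play_rows(
  xyz=[
    [0,0,1],
    [0,0,1.8],
    [-0.6,-1.8,1.8],
    [-1.3,-4.3,1.8],
    [-1.9,-7.5,1.8],
    [-2.25,-10.7,1.8],
    [-2.3,-14,1.8],
    [-2.1,-17.2,1.8],
    [-1.7,-19.8,1.8],
    [-1.7,-19.8,1.8],
  ],
  rot=[
    [0,0,0],
    [0,0,0],
    [0,0,0.052],
    [0,0,0.122],
    [0,0,0.209],
    [0,0,0.297],
    [0,0,0.384],
    [0,0,0.471],
    [0,0,0.541],
    [0,0,0.541],
  ],
  grip=[0,0,0,0,0,0,0,0,0,0],
)

```text
time_s: 5.15
eef_pos: [0.4787, -0.0812, 0.0746]
eef_rot: [-0.0, 0.999, -0.054, -0.0]
wrist_force: [-3.1, -0.4, 5.9]
opening: 0.0
grasp_force: 3.3
```

```bash
python3 - <<'E'
from bench import readout, vision
import cv2,numpy as np
o=readout.get_obs(); print(o["time_s"],o["eef_pos"],o["wrist_force"],o["torque"])
c=vision.camera("wrist"); cv2.imwrite("pics/w2.png",c["color"][...,::-1])
E
```

```text
5.15 [ 0.47870283 -0.08122621  0.07458609] [-3.09711238 -0.40602516  5.9230793 ] [-0.03002017  0.46581235 -0.04325151]
```

View pics/w2.png

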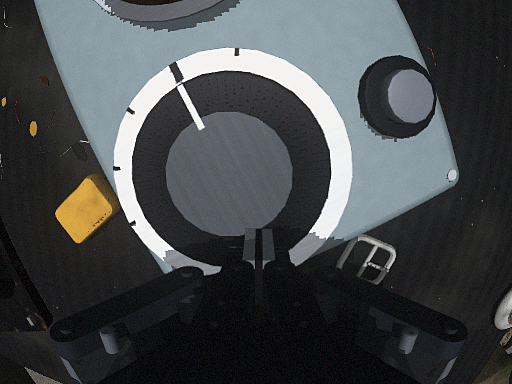

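The pointer tip (179,84) lines up with the long mark (175,72). I lift off and move over the button.

Request:
play_rows(
  xyz=[
    [0,0,-2],
    [0,0,-6],
    [0,0,-16],
    [0,0,-36],
    [5,5,-50],
    [25,23,-55],
    [48,44,-55],
    [68,63,-55],
    [79,73,-55],
    [80,74,-55],
  ],
  rot=[
    [0,0,0],
    [0,0,0],
    [0,0,0],
    [0,0,0],
    [0,0,0],
    [0,0,0],
    [0,0,0],
    [0,0,0],
    [0,0,0],
    [0,0,0],
  ],
  grip=[0,0,0,0,0,0,0,0,0,0],
)

```text
time_s: 6.45
eef_pos: [0.5508, -0.1641, 0.1295]
eef_rot: [-0.0, 0.999, -0.054, -0.0]
wrist_force: [0.1, 0.4, 0.1]
opening: 0.002
grasp_force: 0.0
```

```bash
python3 - <<'E'
from bench import readout, vision
import cv2,numpy as np
o=readout.get_obs(); print(o["time_s"],o["eef_pos"],o["eef_rot"],o["wrist_force"])
c=vision.camera("wrist"); cv2.imwrite("pics/w3.png",c["color"][...,::-1])
c=dict(c,p=o["eef_pos"],q=o["eef_rot"]); np.savez("w3.npz",**c)
E
```

```text
6.45 [ 0.55081057 -0.16413767  0.12945628] [-6.68624304e-05  9.98544664e-01 -5.39309629e-02 -2.52359157e-05] [0.12842916 0.36884477 0.07130916]
```

View pics/w3.png

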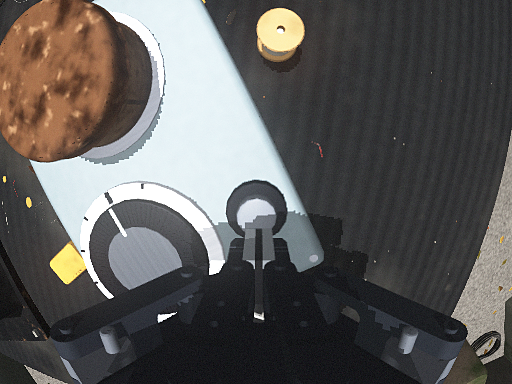

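The dial pointer (109,207) sits at the long mark (107,198), and the fingertip is above the button at (256,212).

Request:
play_rows(
  xyz=[
    [0,0,10],
    [0,0,25],
    [0,0,36],
    [0,0,40],
    [0,0,42],
    [0,0,44],
    [0,0,45.5],
    [0,0,47],
    [0,0,48],
    [0,0,48],
  ],
  rot=[
    [0,0,0],
    [0,0,0],
    [0,0,0],
    [0,0,0],
    [0,0,0],
    [0,0,0],
    [0,0,0],
    [0,0,0],
    [0,0,0],
    [0,0,0],
  ],
  grip=[0,0,0,0,0,0,0,0,0,0],
)

```text
time_s: 7.75
eef_pos: [0.5508, -0.1637, 0.0818]
eef_rot: [0.0, 0.999, -0.054, 0.0]
wrist_force: [-0.4, 0.3, 3.7]
opening: 0.001
grasp_force: 1.9
```

Request:
play_rows(
  xyz=[
    [0,0,0.6],
    [0,0,1.2],
    [0,0,1.8],
    [0,0,2.1],
    [0,0,2.3],
    [0,0,2.4],
    [0,0,2.4],
    [0,0,2.4],
    [0,0,2.4],
    [0,0,2.4],
  ],
  rot=[
    [0,0,0],
    [0,0,0],
    [0,0,0],
    [0,0,0],
    [0,0,0],
    [0,0,0],
    [0,0,0],
    [0,0,0],
    [0,0,0],
    [0,0,0],
  ],
  grip=[0,0,0,0,0,0,0,0,0,0],
)

```text
time_s: 9.0
eef_pos: [0.5508, -0.1637, 0.08]
eef_rot: [0.0, 0.999, -0.054, 0.0]
wrist_force: [-2.8, 1.1, 10.5]
opening: 0.0
grasp_force: 5.1
```

Force rose to 10.5 N with z stopped at 0.080: the button is fully in. I release it now.

Request:
play_rows(
  xyz=[
    [0,0,-1],
    [0,0,-3],
    [0,0,-6],
    [0,0,-12],
    [0,0,-30],
    [0,0,-60],
    [0,0,-95],
    [0,30,-120],
    [0,70,-130],
    [0,100,-130],
  ],
  rot=[
    [0,0,0],
    [0,0,0],
    [0,0,0],
    [0,0,0],
    [0,0,0],
    [0,0,0],
    [0,0,0],
    [0,0,0],
    [0,0,0],
    [0,0,0],
  ],
  grip=[0,0,0,0,0,0,0,0,0,0],
)

```text
time_s: 10.25
eef_pos: [0.5402, -0.2647, 0.2117]
eef_rot: [0.001, 0.999, -0.054, 0.001]
wrist_force: [0.0, -0.2, 0.9]
opening: -0.0
grasp_force: 0.0
```

```bash
python3 - <<'E'
from bench import readout, vision
import cv2,numpy as np
o=readout.get_obs(); print(o["time_s"],o["eef_pos"],o["wrist_force"])
c=vision.camera("wrist"); cv2.imwrite("pics/w4.png",c["color"][...,::-1])
E
```

```text
10.25 [ 0.5401825  -0.26471119  0.21174705] [ 0.02284551 -0.19497166  0.93042372]
```

View pics/w4.png

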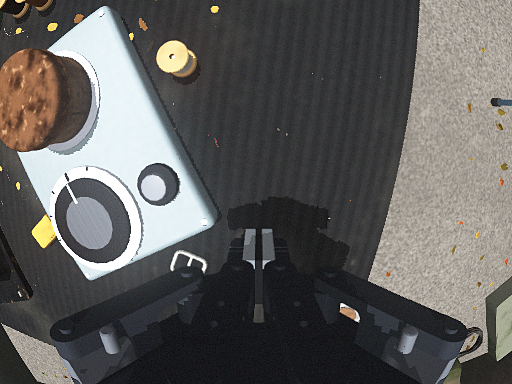

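The pointer (68,180) is at the long mark, the button (155,185) is back up, and the tin, wax, spool and buckle are where they were.

```bash
python3 -c "
from bench import ctrl
print(ctrl.hand_in())"
```

```text
the job is handed in; nothing more can be done
None
```

I turned the dial one click clockwise so its pointer sits at the long mark, then pressed the start button fully in (10.5 N at the stop) and let it come back; the tin, wax, spool and buckle look unmoved, and the job is handed in at about 10 s.

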